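# Set the scriber arm for 100 mm rounds on the marking turntable

### The job

We are about to scribe 100 mm coaster rounds on the marking stand. First clear its turntable: lift the dye bottle off and set it down upright in the black drip tray. Then squeeze in the lock button on the head of the scriber arm, draw the arm out over the turntable until the 100 mm line (the second line that runs right across the bar) is level with the mouth of the sleeve, and finish while holding it still there - do not let go, the arm is sprung and runs home. Do not drop the bottle, and leave the other things where they lie.

Things in the scene. Friction and masses are not known exactly. Their poses are not given: they have to be found in the camera images.
- marking_stand: the marking stand, cast in grey, fixed to the bench. Origin on the bench top under the axis of its turntable; +y is the direction in which the scriber arm draws out, level, over x = 0, toward the turntable's axis. Its sleeve lies from y = -335 to -190 mm, 40 mm wide, top 92 mm above the bench. Nothing on the stand but the bottle is higher than 105 mm
- wheel_top (a point): centre of the turntable's face, a wood-faced disc of 230 mm diameter, 48 mm above the bench. It turns freely on its bearing and gives way sideways when a thing on it is touched off-centre. Rings of 50, 100, 150 and 200 mm diameter are drawn on it; at the 100 mm line the scriber stands over the 100 mm ring
- wheel (a joint): angle of the turntable (rad); of no importance
- sleeve_mouth (a point): middle of the upper edge of the sleeve's mouth (brass reading edge), from which the bar slides out; at y = -190 mm of the stand, 85 mm above the bench
- scriber_arm (a joint): extension of the arm in m: 0 = home, held by its catch; 0.100 = the 100 mm line is level with the sleeve's mouth; 0.125 = end stop. Drawn out, it is pulled back by a spring of 4 N near home and 5.5 N at 0.100, and runs home when let go
- head_grip (a point): centre of the head at the end of the bar: a dark steel block 36 mm (x) by 32 mm (y, along the arm) by 40 mm tall (62 to 102 mm above the bench). It moves along the stand's +y with the arm; axes as the stand's. Pinch it across x: button on the +x side, thin ribbed pad on the -x side (19 mm from centre). At home the sleeve's mouth is 24 mm behind it. The scriber point under it clears the turntable by 3.5 mm
- button_face (a point): middle of the outer face of the lock button, a round steel button 18 mm in diameter that stands 7.5 mm out of the head's +x side, 82 mm above the bench
- lock_button (a joint): how far the lock button is pressed in (m), along the stand's -x. Pinching the head presses it (45 mm over button and pad, 38 mm pressed); spring 1.5 N at the start, 4.8 N fully in at 0.0065. From 0.005 on, the catch is clear and the arm can be drawn out; below 0.004 it holds the arm home. It springs out when released
- line_100 (a point): the 100 mm line on the bar's upper face, hidden in the sleeve until the arm is drawn out. Short ticks stand every 10 mm; lines right across the bar stand at 50 mm (first) and 100 mm (second). It is level with the mouth when it lies beside point sleeve_mouth
- bottle_mid (a point): the dye bottle, at its centre, half-way up: a brown round bottle 38 mm in diameter and 95 mm tall with a narrower black cap (22 mm, above 80 mm), 0.06 to 0.13 kg, standing on the turntable; its z axis points up the bottle. Grasp it round the body
- drip_tray: the black tray, loose, 150 mm (x) by 188 mm (y) and 46 mm high with sloping sides; origin at the centre of its underside; its flat floor is 3 mm thick, and the middle of it, about 90 by 120 mm, takes the bottle
- desk_lamp: the black desk lamp, fixed on the left of the bench, not part of the job: keep the arm clear of it. Origin at its foot; its upright stands at about x +10, y +30 mm of it and its head hangs out to the right at 350 to 430 mm above the bench, as far as y = -190 mm of the origin
- bone_folder: bystander: bone folder, 141 mm long, lying to the left of the stand; origin under its centre
- beeswax: bystander: round cake of beeswax, 48 mm across, 16 mm high, behind the stand; origin under its centre
- edge_slicker: bystander: wooden edge slicker, 101 mm long, behind the turntable; origin under its centre
- pattern_weight: bystander: leather-covered pattern weight, 61 mm square, 54 mm high, behind the turntable; origin under its centre
Mind the look-alikes: they are no part of the job. What is shaped like the part that bears bottle_mid but purple is not meant.

How it is judged:
By the outcome, as a careful person would: the job done as asked, in the order asked, and still so for the second after the job is handed in, while the arm keeps its last pose, push and grip.
It also fails if it takes over 54 s, if anything falls off the work surface, if the arm or the gripper's body presses on something with over 40 N, if the wrist force passes 120 N, or if a joint passes its speed limit or range.

### The arm

A 7-joint arm with a two-finger parallel gripper is mounted at the origin on a cart in front of the work surface, level with it; the furniture and walls round the work are solid. World frame = base frame: x ahead of the robot, y to its left, z up, the work surface at z = 0. Lengths are in mm, angles in rad, forces in N, time in s.
With the tool pointing down it reaches from about 400 to 875 mm from the base axis. Payload 4.4 kg.
Tool frame: the origin (TCP) lies at the very end of the fingers, on their centre line; the grasp point (between the pads) lies 19 mm behind it (ctrl.grip_point_offset is the distance from the TCP to the grasp point, in mm); z points along the fingers, y is the line along which they close (so a half turn about z gives the same grasp; the last joint's range is limited). The gripper opens to 85 mm and grips with 20 to 120 N. Pads are 22 mm wide; open, the fingers measure 114 mm over their backs; the gripper's body (76 mm by 85 mm) begins 54 mm behind the grasp point. The pads swing forward as they close: fully open they stand 13 mm farther back than shut.
Start: joints at [1.21, 0.628, 0.038, 1.517, -0.027, 0.996, -0.02], TCP at [188.884, -621.965, 231.313] pointing down, gripper open.
Joint ranges: [-3.06, 3.06], [-0.37, 2.12], [-1.25, 1.32], [0.18, 2.47], [-1.1, 4.24], [0.23, 1.98], [-2.94, 2.94]. Speed limits (rad/s): [2.57, 2.57, 3.14, 3.14, 3.14, 3.14, 3.14].

### API

Orientations are given as [roll, pitch, yaw] about the fixed x, y, z axes, in that order (R = Rz(yaw) Ry(pitch) Rx(roll)).
In Python, from cell import ctrl gives the robot as it stands.
- The arm moves only by the tool jog_arm, never from a script. Its argument "increments" is one flat list of numbers, 7 for each row, row after row: the finger opening in cm, from 0 to 8.54, then the shift along the tool's x, y, z in cm, then the turn, a rotation vector about the tool's x, y, z in degrees. In form: [fingers, x, y, z, rx, ry, rz, fingers, x, y, z, rx, ry, rz, ...]. A call has 1 to 20 rows; each row is the pose to reach, as a shift and turn from the pose commanded when the call began, along the tool's axes at that moment; what a row does not reach only later rows make up. A row lasts 1/10 s, in which the tool goes at most 50 mm and 8.59 degrees, less where a joint would pass 70% of its speed; a pose out of reach is approached as far as the arm can. A call with a gripper value outside its range is refused whole. The fingers move at their own pace and stop on an object; the grip force is fixed at half the most. Time passes only in rows, so rows that repeat a pose let the fingers close. It gives the time, the measured TCP pose, the force, the opening and the grip force at its end, in the units of the state.
- ctrl.read_state(): the state, without advancing time (a new reading comes with each control period).
- ctrl.get_image(name): name is "side" or "top" or "wrist"; returns the picture (480x640x3 uint8, red, green, blue); there is no depth.
- ctrl.camera_params(name): a dict with "fx", "fy", "cx", "cy" (pixels), "extrinsics" (4x4, takes a point from world to camera coordinates). Camera axes: x right, y down, z forward; pixel columns grow to the right and rows downward; lengths in mm; the calibration is good to about 2 mm. The wrist camera is an equidistant fisheye: a pixel r from the principal point sees the ray r / f radians off the axis. A picture is of the moment at which its call begins: read the wrist's pose just before it. camera_params takes no time and is no camera call; for the wrist camera it gives the pose at the moment of the call.
- ctrl.finish_job(): hands the job in; it is judged then, once.
The state is a dict: "clock": time; "qpos": joint angles; "qd": joint speeds; "tau": joint torques, N m; "eef_pos": TCP position; "tool_rot": TCP orientation; "force": force on the tool from outside, world axes, zero at the start; "torque": the same for the moment, N m; "width": finger opening in mm; "gripper_force": force on a finger pad.
Only numpy, scipy, OpenCV 4.12 (cv2) and the standard library are available. Lean on these libraries where they do the work, as an engineer would, in place of code of your own. Each camera call takes 0.05 s, during which the arm holds its last target. There are 200 camera calls.

## Working session

There is one attempt and no reset: what is moved stays moved. The work goes in short steps, Python scripts to look and compute and a tool call to move; the robot and the scene stay as the last step left them, time stands still between calls to the robot, and variables do not carry over. Pictures are saved under pics/ and viewed, at most 10 in all, crops included, and the job is handed in when it is done.

Besides the shell and the picture viewer there is one more tool, called after "Request:" by a JSON object that holds its "fn" and its "kwargs", one argument or row to a line. jog_arm: Moves the arm, as the interface text tells. Its arguments: {"type":"object","properties":{"increments":{"type":"array","items":{"type":"number"}}},"required":["increments"]}

```bash
mkdir -p pics
python3 - <<'E'
from cell import ctrl
import cv2,numpy as np
for n in ["top","side"]:
    im=ctrl.get_image(n); cv2.imwrite(f"pics/{n}1.png",im[:,:,::-1])
    p=ctrl.camera_params(n); print(n,p["fx"],p["cx"],p["cy"],np.round(np.array(p["extrinsics"]),3).tolist())
s=ctrl.read_state();print(s["clock"],s["eef_pos"],s["tool_rot"],s["width"],s["force"])
E
```

```text
top 601.3851939335701 319.4522496214803 242.11334842484422 [[-0.001, -1.0, -0.008, 97.102], [-0.983, 0.003, -0.182, 569.001], [0.182, 0.008, -0.983, 1413.094], [0.0, 0.0, 0.0, 1.0]]
side 519.5239486000006 321.1805757864477 241.02115734101736 [[0.958, -0.287, 0.016, -491.249], [-0.116, -0.437, -0.892, 203.405], [0.263, 0.852, -0.452, 1445.403], [0.0, 0.0, 0.0, 1.0]]
0.1 [ 188.70273753 -621.40486673  230.48457519] [-3.13985754e+00  1.79459530e-05  2.94757852e-01] 85.41182504292509 [ 1.16943831  0.288373   -0.14840524]
```

View pics/top1.png

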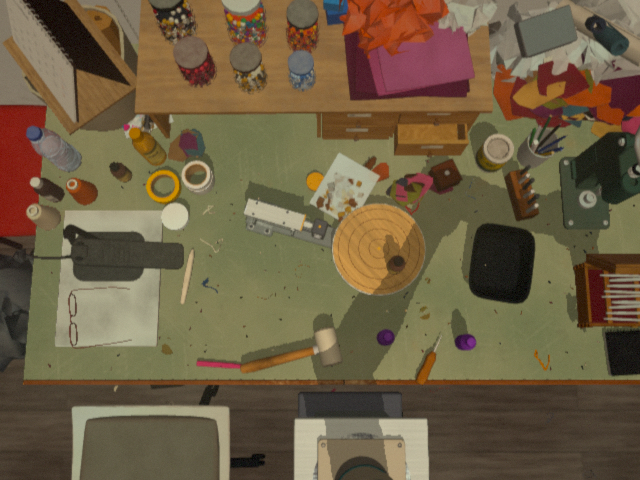

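View pics/side1.png

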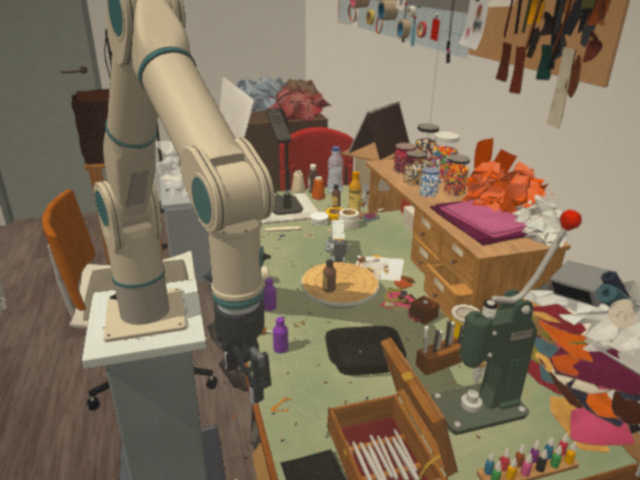

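The top view shows the turntable at about (378,249) with the bottle's cap at (397,263), the sleeve from (245,212) to (305,228), the head near (318,232) and the tray at (502,262). In the side view the bottle is at (329,277) and the tray at (365,350). The purple bottles are the look-alikes. I'll enlarge both views.

Run:
```python
import cv2,numpy as np
a=cv2.imread("pics/top1.png")[190:310,235:435]; b=cv2.imread("pics/side1.png")[210:310,290:390]
cv2.imwrite("pics/c1.png",cv2.resize(a,None,fx=4,fy=4,interpolation=cv2.INTER_CUBIC))
cv2.imwrite("pics/c2.png",cv2.resize(b,None,fx=6,fy=6,interpolation=cv2.INTER_CUBIC))
```

```text
(no output)
```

View pics/c1.png

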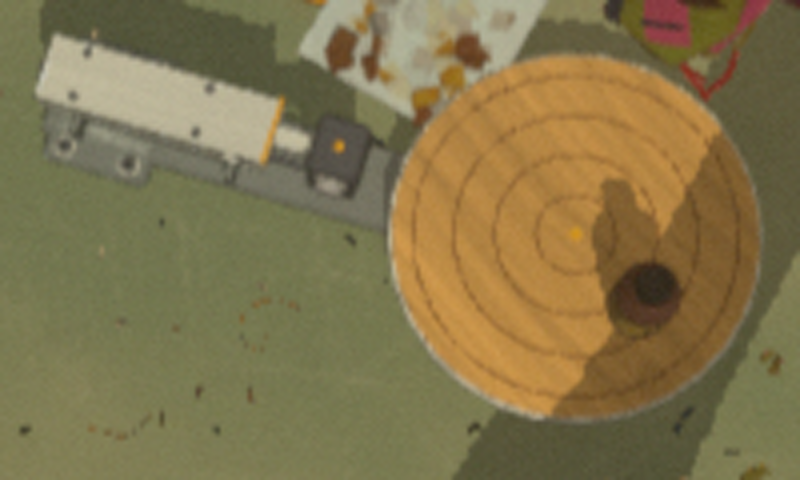

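View pics/c2.png

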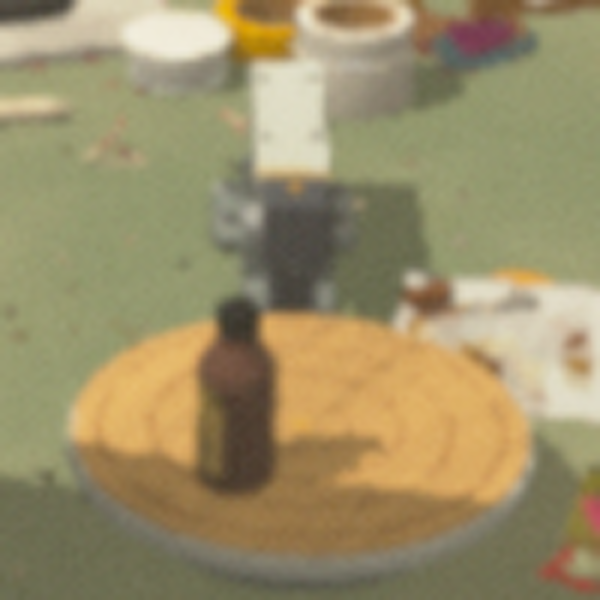

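The crops give these pixels. Top view: wheel centre dot (378.4,248.1), head dot (319.1,226.1), cap top centre (399,260.6). Side view: wheel dot (339.6,280.5), head dot (338.8,240.6), cap top (329.6,260.2). The button is on the robot side of the head.

```bash
cat > h.py <<'E'
from cell import ctrl
import cv2,numpy as np
from scipy.optimize import least_squares
def ray(n,px,p=None):
    p=p or ctrl.camera_params(n); E=np.array(p["extrinsics"]); R,t=E[:3,:3],E[:3,3]
    x=(px[0]-p["cx"])/p["fx"]; y=(px[1]-p["cy"])/p["fy"]
    d=np.array([x,y,1.])
    if n=="wrist":
        r=np.hypot(x,y); d=np.array([x*np.sin(r)/max(r,1e-9),y*np.sin(r)/max(r,1e-9),np.cos(r)])
    return -R.T@t, R.T@d/np.linalg.norm(d)
def plane(n,px,z,p=None):
    c,d=ray(n,px,p); return c+d*(z-c[2])/d[2]
def tri(rs):
    A=sum(np.eye(3)-np.outer(d,d) for c,d in rs); b=sum((np.eye(3)-np.outer(d,d))@c for c,d in rs)
    X=np.linalg.solve(A,b); return X,[np.linalg.norm(np.cross(X-c,d)) for c,d in rs]
def proj(n,X):
    p=ctrl.camera_params(n);E=np.array(p["extrinsics"]);v=E[:3,:3]@X+E[:3,3]
    if n=="wrist":
        th=np.arctan2(np.hypot(v[0],v[1]),v[2]);k=th/np.hypot(v[0],v[1])
        return p["cx"]+p["fx"]*v[0]*k,p["cy"]+p["fy"]*v[1]*k
    return p["cx"]+p["fx"]*v[0]/v[2],p["cy"]+p["fy"]*v[1]/v[2]
E
python3 - <<'E'
from h import *
np.set_printoptions(precision=1,suppress=True)
for k,a,b in [("wheel",(378.4,248.1),(339.6,280.5)),("head",(319.1,226.1),(338.8,240.6)),("cap",(399,260.6),(329.6,260.2)),("tray",(502.5,263),(365,348))]:
    X,e=tri([ray("top",a),ray("side",b)]);print(k,X,e)
w=plane("top",(378.4,248.1),48);h=plane("top",(319.1,226.1),102);print(w,h,w-h,np.arctan2(*(w-h)[[1,0]]))
print("cap",plane("top",(399,260.6),143),"tray",plane("top",(502.5,263),46))
for z,c in((46,[(470,262),(535,262),(502,225),(502,302)]),): print([plane("top",q,z) for q in c])
print(plane("top",(245,205),92),plane("top",(303,222),92))
E
```

```text
wheel [554.5 -47.6  48.8] [np.float64(0.11753482563333792), np.float64(0.11753482563342682)]
head [598.   96.4 104.3] [np.float64(0.027611145459455984), np.float64(0.027611145459325085)]
cap [509.3 -85.1 143.7] [np.float64(0.09452218693204352), np.float64(0.09452218693198906)]
tray [ 518.7 -349.9   39.8] [np.float64(0.1307740028086704), np.float64(0.1307740028087042)]
[554.8 -47.7  48. ] [598.6  96.4 102. ] [ -43.8 -144.1  -54. ] -1.865771592878142
cap [509.3 -85.2 143. ] tray [ 517.7 -348.    46. ]
[array([ 520.3, -269.4,   46. ]), array([ 519.9, -426.8,   46. ]), array([ 611.9, -352.1,   46. ]), array([ 423.2, -341.5,   46. ])]
[653.  274.3  92. ] [610.8 134.9  92. ]
```

The heights come out right: wheel 48.8, head 104, cap 143.7. Next I move above the bottle, turned so the fingers close along the stand's x.

Request:
{"fn": "jog_arm", "kwargs": {
  "increments": [8.5, 3, -2.5, 0, 0, 0, -4, 8.5, 7, -6, 0, 0, 0, -8, 8.5, 11, -10, 0, 0, 0, -14, 8.5, 15, -13.5, 0, 0, 0, -20, 8.5, 19, -17, 0, 0, 0, -26, 8.5, 23, -21, 0, 0, 0, -32, 8.5, 27, -24.5, 0, 0, 0, -38, 8.5, 31, -28, 0, 0, 0, -44, 8.5, 35, -32, 0, 0, 0, -50, 8.5, 39, -35.5, 0, 0, 0, -53, 8.5, 42, -38.5, 0, 0, 0, -55, 8.5, 44.5, -40.5, 0, 0, 0, -56.2, 8.5, 46.2, -42, 0, 0, 0, -56.2, 8.5, 46.2, -42, 0, 0, 0, -56.2, 8.5, 46.2, -42, 0, 0, 0, -56.2, 8.5, 46.2, -42, 0, 0, 0, -56.2]
}}

```text
clock: 1.7
eef_pos: [508.1, -87.2, 231.0]
tool_rot: [-3.141, 0.001, 1.274]
force: [0.1, -0.4, -0.5]
width: 84.9
gripper_force: 0.0
```

Run:
```python
from h import *
s=ctrl.read_state();print(s["clock"],s["eef_pos"],s["tool_rot"],s["qpos"],s["force"])
for k,X in [("cap",[509.3,-85.1,143.5]),("base",[509.3,-85.1,48]),("wheel",[554.6,-47.7,48]),("tcp",s["eef_pos"])]: print(k,np.round(proj("wrist",np.array(X)),1))
cv2.imwrite("pics/w1.png",ctrl.get_image("wrist")[:,:,::-1])
```

```text
1.7 [508.06753346 -87.18179668 230.99717756] [-3.14057923e+00  1.16485922e-03  1.27397507e+00] [ 0.31304283  0.44858456 -0.28229775  1.88263548  0.1650563   0.83403954
 -0.35101666] [ 0.06887155 -0.44704996 -0.48672394]
cap [318.5 247.3]
base [318.3 218.4]
wheel [355.5 163.5]
tcp [317.4 308.9]
```

View pics/w1.png

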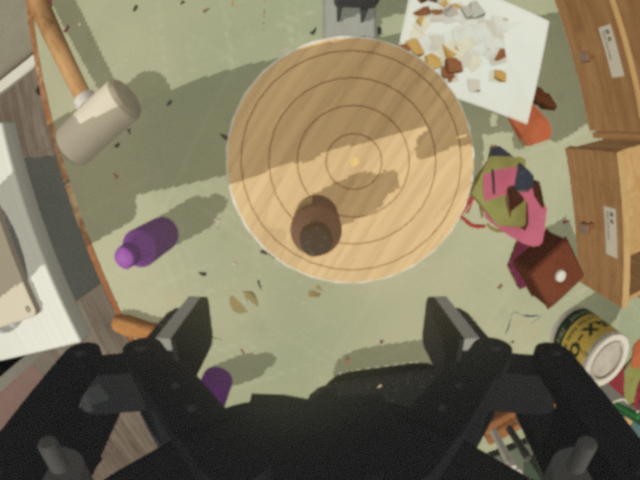

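The wrist view shows the cap's top at (316,239) and the wheel dot at (354,161), both close to prediction. I'll use that to refine the bottle position and compute the descent.

Run:
```python
from h import *
np.set_printoptions(precision=1,suppress=True)
from scipy.spatial.transform import Rotation as Ro
s=ctrl.read_state()
print(plane("wrist",(316,239),143),plane("wrist",(354,161),48), tri([ray("wrist",(316,239)),ray("top",(399,260.6)),ray("side",(329.6,260.2))]))
R=Ro.from_euler("xyz",s["tool_rot"]).as_matrix()
for X in ([509.3,-84.5,80],): print(R.T@(np.array(X)-s["eef_pos"]), R)
```

```text
[509.4 -79.8 143. ] [554.  -45.5  48. ] (array([509.6, -82.7, 142. ]), [np.float64(2.624427576480139), np.float64(2.5451053058201514), np.float64(0.6357507532124453)])
[  3.3   0.5 151.1] [[ 0.3  1.  -0. ]
 [ 1.  -0.3 -0. ]
 [-0.  -0.  -1. ]]
```

Request:
{"fn": "jog_arm", "kwargs": {
  "increments": [8.5, 0.3, 0, 2, 0, 0, 0, 8.5, 0.3, 0, 5, 0, 0, 0, 8.5, 0.3, 0, 8, 0, 0, 0, 8.5, 0.3, 0, 11, 0, 0, 0, 8.5, 0.3, 0, 13, 0, 0, 0, 8.5, 0.3, 0, 14.5, 0, 0, 0, 8.5, 0.3, 0, 15.1, 0, 0, 0, 8.5, 0.3, 0, 15.1, 0, 0, 0, 5, 0.3, 0, 15.1, 0, 0, 0, 4.5, 0.3, 0, 15.1, 0, 0, 0, 4, 0.3, 0, 15.1, 0, 0, 0, 3, 0.3, 0, 15.1, 0, 0, 0, 3, 0.3, 0, 15.1, 0, 0, 0, 3, 0.3, 0, 15.1, 0, 0, 0, 3, 0.3, 0, 15.1, 0, 0, 0, 3, 0.3, 0, 15.1, 0, 0, 0]
}}

```text
clock: 3.35
eef_pos: [510.4, -83.2, 81.2]
tool_rot: [3.14, 0.0, 1.276]
force: [-0.8, -0.7, 6.3]
width: 36.1
gripper_force: 59.8
```

Holding the bottle (36 mm, 60 N). I lift it and carry it over the tray.

Request:
{"fn": "jog_arm", "kwargs": {
  "increments": [3, 0, 0, -1, 0, 0, 0, 3, 0, 0, -3, 0, 0, 0, 3, 0, 0, -6, 0, 0, 0, 3, 0, 0, -9, 0, 0, 0, 3, -1, 0.3, -10, 0, 0, 0, 3, -3, 1, -10, 0, 0, 0, 3, -5.5, 1.8, -10, 0, 0, 0, 3, -8.5, 2.8, -10, 0, 0, 0, 3, -11.5, 3.8, -10, 0, 0, 0, 3, -14.5, 4.9, -10, 0, 0, 0, 3, -17.5, 5.9, -10, 0, 0, 0, 3, -20.5, 6.9, -10, 0, 0, 0, 3, -22.5, 7.5, -10, 0, 0, 0, 3, -24, 8, -10, 0, 0, 0, 3, -25, 8.4, -10, 0, 0, 0, 3, -25.2, 8.5, -10, 0, 0, 0, 3, -25.2, 8.5, -10, 0, 0, 0, 3, -25.2, 8.5, -10, 0, 0, 0]
}}

```text
clock: 5.15
eef_pos: [518.2, -347.2, 180.3]
tool_rot: [-3.141, -0.001, 1.278]
force: [0.3, -0.0, -1.5]
width: 36.0
gripper_force: 60.0
```

Run:
```python
from h import *
s=ctrl.read_state();print(s["clock"],s["eef_pos"],s["tool_rot"],s["width"],s["force"])
cv2.imwrite("pics/w2.png",np.hstack([ctrl.get_image("wrist")[:,:,::-1]])) 
a=ctrl.get_image("top")[:,:,::-1];b=ctrl.get_image("side")[:,:,::-1]
w=cv2.imread("pics/w2.png")
cv2.imwrite("pics/m2.png",np.vstack([np.hstack([cv2.resize(w,(400,300)),cv2.resize(a[190:340,390:590],(400,300))]),np.hstack([cv2.resize(b[200:425,250:550],(400,300)),np.zeros((300,400,3),np.uint8)])]))
print(proj("wrist",np.array([518,-349,3.])))
```

```text
5.15 [ 518.22706608 -347.24065301  180.34654869] [-3.14131898e+00 -9.90396575e-04  1.27753842e+00] 35.9840293564853 [ 0.32478641 -0.0203159  -1.5192393 ]
(np.float64(317.6548262515501), np.float64(224.03026113090806))
```

View pics/m2.png

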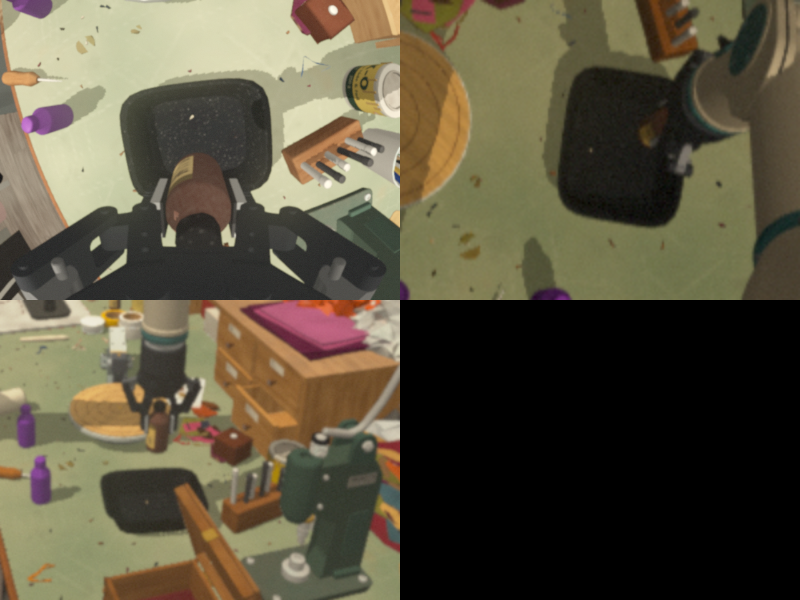

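The bottle hangs upright and the tray floor centre lies under it, about (198,140) in the small wrist view. I lower it.

Request:
{"fn": "jog_arm", "kwargs": {
  "increments": [3, 0, 0, 1.5, 0, 0, 0, 3, 0, 0, 4, 0, 0, 0, 3, 0, 0, 7, 0, 0, 0, 3, 0, 0, 10, 0, 0, 0, 3, 0, 0, 12, 0, 0, 0, 3, 0, 0, 13, 0, 0, 0, 3, 0, 0, 13.5, 0, 0, 0, 3, 0, 0, 13.8, 0, 0, 0, 3, 0, 0, 14, 0, 0, 0, 3, 0, 0, 14.1, 0, 0, 0, 3, 0, 0, 14.2, 0, 0, 0, 3, 0, 0, 14.2, 0, 0, 0, 3, 0, 0, 14.2, 0, 0, 0]
}}

```text
clock: 6.6
eef_pos: [517.9, -348.9, 38.6]
tool_rot: [3.141, 0.0, 1.276]
force: [-0.1, -0.1, -0.6]
width: 36.0
gripper_force: 60.0
```

Request:
{"fn": "jog_arm", "kwargs": {
  "increments": [3, 0, 0, 0.1, 0, 0, 0, 3, 0, 0, 0.15, 0, 0, 0, 3, 0, 0, 0.2, 0, 0, 0, 3, 0, 0, 0.25, 0, 0, 0, 3, 0, 0, 0.25, 0, 0, 0]
}}

```text
clock: 7.1
eef_pos: [517.8, -348.8, 36.3]
tool_rot: [3.142, 0.0, 1.276]
force: [-0.7, 0.1, 5.2]
width: 36.1
gripper_force: 60.6
```

Contact at the expected height (5 N). I release, lift away and look.

Request:
{"fn": "jog_arm", "kwargs": {
  "increments": [4, 0, 0, 0, 0, 0, 0, 4.5, 0, 0, 0, 0, 0, 0, 5.5, 0, 0, 0, 0, 0, 0, 6, 0, 0, 0, 0, 0, 0, 6, 0, 0, 0, 0, 0, 0, 6, 0, 0, 0, 0, 0, 0, 6, 0, 0, -2, 0, 0, 0, 6, 0, 0, -5, 0, 0, 0, 6, 0, 0, -8, 0, 0, 0, 6, 0, 0, -12, 0, 0, 0, 6, 0, 0, -15, 0, 0, 0, 6, 0, 0, -16.5, 0, 0, 0, 6, 0, 0, -17, 0, 0, 0, 6, 0, 0, -17, 0, 0, 0]
}}

```text
clock: 8.5
eef_pos: [517.9, -348.9, 206.2]
tool_rot: [3.141, 0.0, 1.276]
force: [-0.4, -0.2, 0.2]
width: 60.2
gripper_force: 0.0
```

Run:
```python
from h import *
np.set_printoptions(precision=2,suppress=True)
s=ctrl.read_state();print(s["clock"],s["eef_pos"],s["tool_rot"],s["width"],s["force"])
w=ctrl.get_image("wrist")[:,:,::-1];b=ctrl.get_image("side")[:,:,::-1]
cv2.imwrite("pics/m3.png",np.hstack([cv2.resize(w,(400,300)),cv2.resize(b[250:400,280:480],(400,300))]))
```

```text
8.5 [ 517.92 -348.91  206.16] [3.14 0.   1.28] 60.230213327312796 [-0.44 -0.15  0.25]
```

View pics/m3.png

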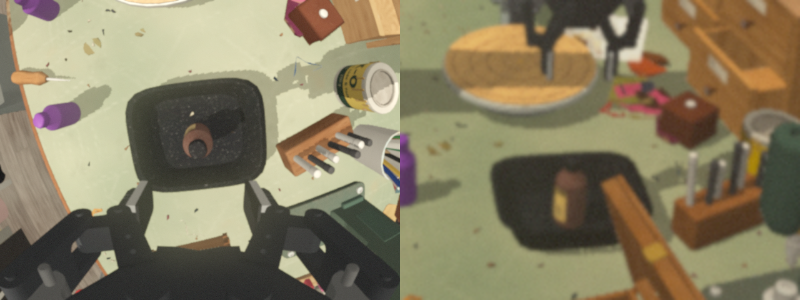

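The bottle stands upright in the middle of the tray. Next stop is above the scriber head.

Request:
{"fn": "jog_arm", "kwargs": {
  "increments": [8.5, 1.5, -0.2, 0, 0, 0, 0, 8.5, 4.5, -0.5, 0, 0, 0, 0, 8.5, 8.5, -1, 0, 0, 0, 0, 8.5, 12.5, -1.5, 0, 0, 0, 0, 8.5, 16.5, -2, 0, 0, 0, 0, 8.5, 20.5, -2.4, 0, 0, 0, 0, 8.5, 24.5, -2.9, 0, 0, 0, 0, 8.5, 28.5, -3.3, 0, 0, 0, 0, 8.5, 32.5, -3.8, 0, 0, 0, 0, 8.5, 36.5, -4.2, 0, 0, 0, 0, 8.5, 40, -4.6, 0, 0, 0, 0, 8.5, 43, -5, 0, 0, 0, 0, 8.5, 44.5, -5.2, 0, 0, 0, 0, 8.5, 45, -5.2, 0, 0, 0, 0, 8.5, 45, -5.2, 0, 0, 0, 0, 8.5, 45, -5.2, 0, 0, 0, 0]
}}

```text
clock: 10.2
eef_pos: [598.8, 94.5, 205.5]
tool_rot: [-3.141, 0.002, 1.273]
force: [0.5, -0.4, 0.7]
width: 84.8
gripper_force: 0.0
```

Run:
```python
from h import *
np.set_printoptions(precision=2,suppress=True)
s=ctrl.read_state();print(s["clock"],s["eef_pos"],s["tool_rot"],s["width"],s["force"],s["qpos"])
w=ctrl.get_image("wrist")[:,:,::-1];print(proj("wrist",np.array([598.4,96.4,102])))
cv2.imwrite("pics/w4full.png",w)
cv2.imwrite("pics/w4.png",cv2.resize(w[100:300,220:420],(600,600),interpolation=cv2.INTER_CUBIC))
```

```text
10.2 [598.78  94.53 205.53] [-3.14  0.    1.27] 84.83770351306721 [ 0.45 -0.45  0.72] [-0.03  0.6  -0.27  1.67  0.2   0.9  -0.68]
(np.float64(315.8952474689662), np.float64(241.75891816692433))
```

View pics/w4.png

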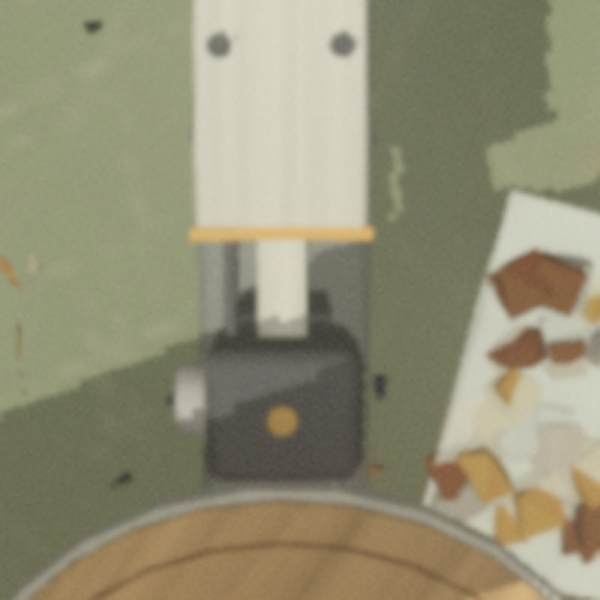

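The wrist close-up shows the head dot at full-image (313.8,240.2), predicted (315.9,241.8), with the button on the left. The sleeve runs straight up the image, so the yaw is right. Working out the last correction.

Run:
```python
from h import *
np.set_printoptions(precision=1,suppress=True)
from scipy.spatial.transform import Rotation as Ro
s=ctrl.read_state();R=Ro.from_euler("xyz",s["tool_rot"]).as_matrix()
p=plane("wrist",(313.8,240.2),102); print(p, tri([ray("wrist",(313.8,240.2)),ray("top",(319.1,226.1)),ray("side",(338.8,240.6))]), s["eef_pos"])
m1=plane("wrist",(220+281/3,100+235/3),92);m2=plane("wrist",(220+281/3,100+5/3),92);print(m1,m2,np.degrees(np.arctan2(*(m2-m1)[[1,0]])))
T=np.array([(p[0]+598.3)/2,(p[1]+96.4)/2,64]);print(T,R.T@(T-s["eef_pos"]))
```

```text
[597.4  97.9 102. ] (array([598. ,  97.3, 103.7]), [np.float64(1.0931389621234644), np.float64(0.9332049566003311), np.float64(0.3586925970076371)]) [598.9  94.4 205.6]
[609.4 137.3  92. ] [624.9 187.8  92. ] 72.87247646716945
[597.8  97.1  64. ] [  2.5  -1.8 141.6]
```

Request:
{"fn": "jog_arm", "kwargs": {
  "increments": [8.5, 0.1, -0.1, 2, 0, 0, 0, 8.5, 0.1, -0.1, 5, 0, 0, 0, 8.5, 0.1, -0.1, 8, 0, 0, 0, 8.5, 0.1, -0.1, 10.5, 0, 0, 0, 8.5, 0.1, -0.1, 12.5, 0, 0, 0, 8.5, 0.1, -0.1, 13.5, 0, 0, 0, 8.5, 0.1, -0.1, 14.1, 0, 0, 0, 8.5, 0.1, -0.1, 14.1, 0, 0, 0, 8.5, 0.1, -0.1, 14.1, 0, 0, 0]
}}

```text
clock: 11.15
eef_pos: [599.1, 98.0, 65.7]
tool_rot: [3.14, -0.001, 1.275]
force: [0.3, -0.7, 0.3]
width: 85.2
gripper_force: 0.0
```

Request:
{"fn": "jog_arm", "kwargs": {
  "increments": [7, 0, -0.1, 0.1, 0, 0, 0, 5.5, 0, -0.1, 0.1, 0, 0, 0, 4.8, 0, -0.1, 0.1, 0, 0, 0, 4, 0, -0.1, 0.1, 0, 0, 0, 3, 0, -0.1, 0.1, 0, 0, 0, 3, 0, -0.1, 0.1, 0, 0, 0, 3, 0, -0.1, 0.1, 0, 0, 0, 3, 0, -0.1, 0.1, 0, 0, 0, 3, 0, -0.1, 0.1, 0, 0, 0]
}}

```text
clock: 12.05
eef_pos: [597.6, 98.5, 64.4]
tool_rot: [3.141, -0.0, 1.275]
force: [-0.7, 0.4, 5.4]
width: 35.1
gripper_force: 61.2
```

The width shows the button is fully in, with little lateral load. I start drawing the arm out.

Request:
{"fn": "jog_arm", "kwargs": {
  "increments": [3, -0.2, 0, 0, 0, 0, 0, 3, -0.6, 0, 0, 0, 0, 0, 3, -1.2, 0, 0, 0, 0, 0, 3, -1.8, 0, 0, 0, 0, 0, 3, -2.4, 0, 0, 0, 0, 0, 3, -3, 0, 0, 0, 0, 0, 3, -3, 0, 0, 0, 0, 0, 3, -3, 0, 0, 0, 0, 0]
}}

```text
clock: 12.85
eef_pos: [589.1, 70.7, 64.4]
tool_rot: [3.141, -0.002, 1.276]
force: [-0.3, 3.9, 5.4]
width: 35.3
gripper_force: 61.2
```

The 4 N spring pull shows the catch is clear. I carry on to just short of 100 mm and look.

Request:
{"fn": "jog_arm", "kwargs": {
  "increments": [3, -0.3, 0, 0, 0, 0, 0, 3, -0.9, 0, 0, 0, 0, 0, 3, -1.6, 0, 0, 0, 0, 0, 3, -2.4, 0, 0, 0, 0, 0, 3, -3.2, 0, 0, 0, 0, 0, 3, -4, 0, 0, 0, 0, 0, 3, -4.8, 0, 0, 0, 0, 0, 3, -5.6, 0, 0, 0, 0, 0, 3, -6.2, 0, 0, 0, 0, 0, 3, -6.6, 0, 0, 0, 0, 0, 3, -6.8, 0, 0, 0, 0, 0, 3, -6.8, 0, 0, 0, 0, 0, 3, -6.8, 0, 0, 0, 0, 0, 3, -6.8, 0, 0, 0, 0, 0]
}}

```text
clock: 14.25
eef_pos: [569.6, 6.1, 64.4]
tool_rot: [3.14, -0.002, 1.276]
force: [0.6, 5.3, 5.3]
width: 35.4
gripper_force: 61.2
```

Run:
```python
from h import *
np.set_printoptions(precision=2,suppress=True)
s=ctrl.read_state();print(s["clock"],s["eef_pos"],s["tool_rot"],s["width"],s["force"])
w=ctrl.get_image("wrist")[:,:,::-1]
M=np.array([554.5,-47,85])+190*np.array([.2915,.9566,0]);print(M)
u,v=proj("wrist",M);print(u,v);u,v=int(u),int(v)
x0,y0=max(u-60,0),max(v-40,0);print(x0,y0)
np.save("/tmp/w5.npy",w);cv2.imwrite("pics/w5.png",cv2.resize(w[y0:y0+120,x0:x0+120],(600,600),interpolation=cv2.INTER_CUBIC))
```

```text
14.25 [569.61   6.08  64.37] [ 3.14 -0.    1.28] 35.35108016710963 [0.56 5.34 5.33]
[609.88 134.75  85.  ]
320.7736924064025 -45.03934416301922
260 0
```

View pics/w5.png

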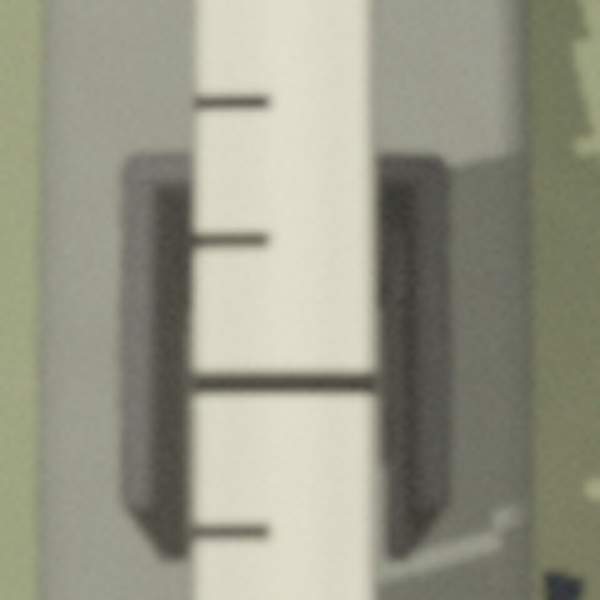

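The mouth is out of the wrist's view, but the 50 mm line (first full line) is visible at full-image (316.6,75.9). I compute the extension from it, check it against TCP travel, and enlarge the averaged top view.

Run:
```python
from h import *
np.set_printoptions(precision=1,suppress=True)
d=np.array([.2915,.9566,0]);M=np.array([609.8,135.0,85])
k=lambda c:(260+(285+.5)/5-.5,(c+.5)/5-.5)
for z in (83.5,85):
  for L,r in ((30,102),(40,239.5),(50,382),(60,531)):
    # crop rows grow toward the head: larger row = nearer head
    P=plane("wrist",k(r),z);print(z,r,P,"dist ahead of mouth",(M-P)@d)
s=ctrl.read_state();print("travel",(np.array([597.6,98.5,0])-s["eef_pos"])@d)
t=np.mean([ctrl.get_image("top").astype(float) for _ in range(6)],0)[:,:,::-1]
u,v=map(int,proj("top",M));print(u,v,proj("top",M),proj("top",M-50*d))
cv2.imwrite("pics/t6.png",cv2.resize(t[v-25:v+35,u-30:u+50].astype(np.uint8),(800,600),interpolation=cv2.INTER_CUBIC))
np.save("/tmp/t6.npy",t)
```

```text
83.5 102 [601.2 111.   83.5] dist ahead of mouth 25.46296110719751
83.5 239.5 [598.3 101.4  83.5] dist ahead of mouth 35.45098773743814
83.5 382 [595.4  91.9  83.5] dist ahead of mouth 45.38150955106749
83.5 531 [592.5  82.3  83.5] dist ahead of mouth 55.453735664776616
85 102 [601.  110.5  85. ] dist ahead of mouth 25.998832582385752
85 239.5 [598.2 101.1  85. ] dist ahead of mouth 35.86470494374954
85 382 [595.3  91.7  85. ] dist ahead of mouth 45.6737757764577
85 531 [592.4  82.1  85. ] dist ahead of mouth 55.62281785567928
travel 96.57366504776121
303 223 (np.float64(303.0508362017529), np.float64(223.03316201265707)) (np.float64(323.02034973763466), np.float64(228.93207027823803))
```

View pics/t6.png

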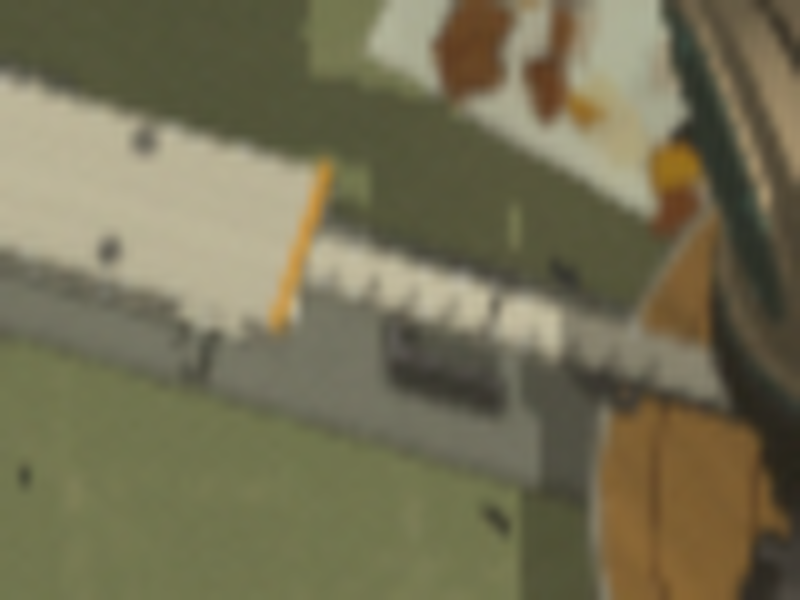

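The top view shows the brass edge at about (310,250) on the bar's axis, then four ticks, then the 50 mm line at (495,300), so the extension is about 96 mm. That agrees with the TCP travel (96.6) and the wrist view (95.5). I take a sub-pixel profile from the same averaged top image.

```bash
cat > prof.py <<'E'
from h import *
from scipy.ndimage import map_coordinates
np.set_printoptions(precision=0,suppress=True,linewidth=200)
def prof(t):
    d=np.array([-.2915,-.9566,0]);x=np.array([-.9566,.2915,0]);M=np.array([609.8,135.0,85])
    S=np.arange(-8,66,1.0)
    for offs in ((-4,-3,-2),(2,3,4,5)):
        P=np.array([[proj("top",M+s*d+o*x) for s in S] for o in offs])
        v=np.array([map_coordinates(t[:,:,c],[P[...,1],P[...,0]],order=3).mean(0) for c in range(3)])
        print(offs); [print(f"{a:4d}:",v[2][i:i+10],"|b",v[0][i:i+10]) for i,a in ((i,int(S[i])) for i in range(0,len(S),10))]
E
python3 -c "
from prof import *
prof(np.load('/tmp/t6.npy'))"
```

```text
(-4, -3, -2)
  -8: [186. 186. 187. 188. 191. 196. 200. 195. 184. 176.] |b [150. 150. 149. 145. 132. 107.  83.  77.  94. 122.]
   2: [177. 183. 187. 187. 185. 184. 184. 185. 187. 189.] |b [144. 153. 154. 152. 151. 150. 151. 152. 156. 159.]
  12: [189. 187. 185. 183. 182. 182. 183. 186. 189. 190.] |b [158. 154. 150. 148. 148. 148. 148. 151. 154. 155.]
  22: [188. 185. 182. 181. 181. 184. 187. 188. 187. 184.] |b [154. 152. 149. 148. 148. 151. 155. 157. 155. 150.]
  32: [182. 182. 183. 185. 186. 187. 189. 189. 187. 184.] |b [148. 148. 150. 153. 156. 158. 159. 158. 154. 151.]
  42: [184. 185. 181. 164. 141. 127. 135. 154. 171. 181.] |b [150. 150. 147. 134. 116. 105. 110. 125. 139. 148.]
  52: [185. 188. 190. 190. 187. 185. 184. 184. 186. 185.] |b [153. 157. 159. 157. 153. 151. 150. 151. 152. 150.]
  62: [176. 159. 142. 133.] |b [142. 128. 115. 108.]
(2, 3, 4, 5)
  -8: [189. 189. 189. 190. 194. 199. 200. 190. 174. 163.] |b [153. 153. 153. 149. 132. 103.  78.  74.  90. 113.]
   2: [165. 173. 178. 176. 169. 161. 157. 161. 169. 177.] |b [130. 140. 145. 145. 141. 134. 130. 132. 138. 145.]
  12: [181. 183. 182. 175. 163. 151. 147. 154. 167. 177.] |b [149. 152. 151. 145. 133. 122. 119. 125. 136. 144.]
  22: [182. 182. 178. 169. 159. 153. 155. 165. 177. 185.] |b [148. 148. 145. 138. 130. 124. 126. 135. 147. 155.]
  32: [186. 184. 178. 167. 157. 152. 155. 166. 176. 181.] |b [156. 152. 145. 136. 127. 123. 126. 134. 143. 147.]
  42: [181. 178. 171. 160. 146. 139. 143. 157. 171. 180.] |b [147. 144. 139. 129. 118. 114. 119. 131. 142. 148.]
  52: [182. 181. 180. 177. 171. 162. 157. 159. 167. 175.] |b [148. 147. 147. 146. 143. 135. 129. 130. 136. 144.]
  62: [179. 176. 164. 144.] |b [147. 144. 134. 118.]
```

Sub-pixel: brass front edge at +0.9 mm and the 50 mm line at 47.1, so the extension is about 96.2. I draw another 3.8 mm.

Request:
{"fn": "jog_arm", "kwargs": {
  "increments": [3, -0.1, 0, 0, 0, 0, 0, 3, -0.2, 0, 0, 0, 0, 0, 3, -0.3, 0, 0, 0, 0, 0, 3, -0.38, 0, 0, 0, 0, 0, 3, -0.38, 0, 0, 0, 0, 0, 3, -0.38, 0, 0, 0, 0, 0, 3, -0.38, 0, 0, 0, 0, 0, 3, -0.38, 0, 0, 0, 0, 0]
}}

```text
clock: 15.4
eef_pos: [568.5, 2.5, 64.4]
tool_rot: [3.14, -0.002, 1.276]
force: [0.6, 5.3, 6.6]
width: 35.5
gripper_force: 61.2
```

Run:
```python
from prof import *
t=np.mean([ctrl.get_image("top").astype(float) for _ in range(8)],0)[:,:,::-1]
prof(t); s=ctrl.read_state(); d=np.array([.2915,.9566,0])
print(s["clock"],s["eef_pos"],s["force"],s["width"],s["qd"].round(3) if hasattr(s["qd"],"round") else s["qd"],"%.2f"%((np.array([597.6,98.5,0])-s["eef_pos"])@d))
```

```text
(-4, -3, -2)
  -8: [187. 187. 187. 187. 190. 194. 194. 182. 159. 142.] |b [151. 150. 149. 145. 132. 105.  76.  62.  69.  91.]
   2: [147. 167. 184. 188. 185. 183. 183. 183. 185. 187.] |b [118. 139. 151. 153. 151. 150. 150. 151. 154. 157.]
  12: [188. 187. 185. 184. 183. 183. 184. 186. 188. 189.] |b [157. 154. 151. 149. 149. 149. 150. 152. 155. 155.]
  22: [187. 184. 182. 182. 183. 185. 187. 187. 185. 182.] |b [154. 151. 149. 148. 149. 153. 156. 156. 153. 149.]
  32: [182. 182. 184. 186. 189. 191. 191. 190. 186. 183.] |b [147. 148. 150. 154. 158. 161. 161. 159. 154. 150.]
  42: [182. 184. 186. 188. 189. 187. 182. 168. 148. 134.] |b [149. 150. 152. 156. 157. 155. 148. 136. 119. 109.]
  52: [142. 164. 184. 190. 188. 185. 183. 183. 184. 186.] |b [117. 137. 154. 158. 154. 151. 150. 149. 150. 151.]
  62: [190. 192. 186. 168.] |b [155. 158. 154. 138.]
(2, 3, 4, 5)
  -8: [188. 189. 189. 189. 193. 200. 199. 179. 148. 128.] |b [152. 152. 152. 148. 131. 102.  73.  60.  64.  81.]
   2: [136. 158. 176. 183. 184. 184. 180. 167. 150. 144.] |b [105. 128. 144. 151. 154. 154. 150. 137. 123. 117.]
  12: [155. 174. 185. 185. 181. 179. 176. 167. 154. 148.] |b [127. 144. 154. 153. 148. 146. 143. 136. 125. 119.]
  22: [157. 172. 181. 182. 179. 179. 178. 168. 152. 143.] |b [127. 140. 148. 148. 146. 146. 144. 136. 122. 115.]
  32: [152. 170. 181. 182. 179. 179. 177. 163. 142. 132.] |b [123. 139. 148. 148. 146. 146. 143. 132. 114. 106.]
  42: [144. 165. 178. 179. 179. 182. 181. 166. 143. 131.] |b [116. 134. 145. 146. 147. 151. 151. 139. 118. 106.]
  52: [141. 161. 176. 182. 185. 186. 182. 170. 153. 146.] |b [113. 131. 144. 151. 154. 155. 150. 138. 124. 118.]
  62: [155. 170. 181. 183.] |b [126. 139. 148. 149.]
15.8 [569.   3.  64.] [1. 6. 6.] 35.49491212609322 [ 0. -0. -0. -0. -0. -0.  0.] 100.24
```

The 100 mm line now shows as a full-width dark dip right at the brass edge. The 50 mm line is 50 mm ahead of it, TCP travel is 100.2 mm, and the arm is at rest. Handing in.

```bash
python3 -c "
from cell import ctrl
print(ctrl.finish_job())"
```

```text
the job is handed in; nothing more can be done
None
```

The dye bottle stands upright in the drip tray, and the scriber arm is held still with its lock button pressed and the 100 mm line level with the sleeve mouth (100.2 mm measured travel); job handed in at about 16 s.

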